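Swipe test of a curved touch strip

TASK

Swipe the curved black touch strip on the test bed: set the fingertips down on the end dot nearest the green lamp, stroke along the strip over all five white dots in turn without lifting off between them, and finish while holding the strip lightly pressed at the end dot nearest the red lamp. Press lightly throughout, so that the sprung strip visibly sinks but never goes down near its bottom stop. Leave the brown vial standing inside the curve and the other loose things round about where they are.

Things in the scene. Friction and masses are not known exactly. Their poses are not given: they have to be found in the camera images.
- test_bed: grey base plate 84 (x) x 180 (y) x 10 mm, fixed to the bench; origin at the centre of its underside. The strip stands above it. Seen in its frame the strip is an arc of radius 70 mm about the point x = +50 mm, y = 0, with its crest toward -x
- strip (a joint): curved black touch strip, 26 mm wide, flat top 30 mm above the bench at rest, 20 mm above the base plate, on springs: all of it sinks together, level. Value in m: 0 at rest, grows downward, bottom stop 0.010. Starts to sink at about 1 N, then 0.5 N per mm (3 N at 4 mm); springs back. Pressed: more than 1 mm down; too hard: more than 8.5 mm
- dot_0 (a point): the first of the five white 10 mm dots along the strip, counted from the test bed's +y end: point at the dot's centre on the strip's top face. Which end is the start depends on where the green lamp stands. Dots follow each other every 32 mm of arc; where the fingertips are is judged at the TCP, horizontally, so keep the shut fingers upright
- dot_1 (a point): the second of the five white 10 mm dots along the strip, counted from the test bed's +y end: point at the dot's centre on the strip's top face. Which end is the start depends on where the green lamp stands
- dot_2 (a point): the third (middle) of the five white 10 mm dots along the strip, counted from the test bed's +y end: point at the dot's centre on the strip's top face. Which end is the start depends on where the green lamp stands
- dot_3 (a point): the fourth of the five white 10 mm dots along the strip, counted from the test bed's +y end: point at the dot's centre on the strip's top face. Which end is the start depends on where the green lamp stands
- dot_4 (a point): the fifth of the five white 10 mm dots along the strip, counted from the test bed's +y end: point at the dot's centre on the strip's top face. Which end is the start depends on where the green lamp stands
- green_lamp: small round green indicator lamp, 17 mm across, 7 mm high, fixed on the base plate near one end of the strip, its top well below the strip's; origin at the centre of its underside. Marks the start; about 33 mm from the end dot
- red_lamp: the same in red, near the other end of the strip. Marks the finish
- brown_vial: small brown bottle with black cap, 24 mm across, 50 mm tall, standing loose on the base plate inside the curve of the strip, 41 to 49 mm from the strip's centre line; origin at the centre of its underside. Not to be moved
- centring_ring: black and steel ring, 39 mm across, 8 mm high, loose on the bench at the bed's +y side; origin under its centre. Not to be moved
- coax_adapter: small metal connector 15 x 44 x 15 mm, loose on the bench at the bed's -y side; origin under its centre. Not to be moved
- swab_pot: white pot of swabs, 59 mm across, 84 mm tall, loose on the bench to the left; origin under its centre. Not to be moved
- petri_dish: flat clear dish, 61 mm across, 14 mm high, loose on the bench to the right; origin under its centre. Not to be moved
- blue_marker: white marker pen with blue cap, 12 x 122 x 14 mm, lying loose on the bench to the right; origin under its centre. Not to be moved

How it is judged:
By the outcome, as a careful person would: the job done as asked, in the order asked, and still so for the second after the job is handed in, while the arm keeps its last pose, push and grip.
It also fails if it takes over 42 s, if anything falls off the work surface, if the arm or the gripper's body presses on something with over 40 N, if the wrist force passes 120 N, or if a joint passes its speed limit or range.

ROBOT

A 6-joint arm with a two-finger parallel gripper is mounted at the origin on a cart in front of the work surface, level with it; the furniture and walls round the work are solid. World frame = base frame: x ahead of the robot, y to its left, z up, the work surface at z = 0. Lengths are in m, angles in rad, forces in N, time in s.
With the tool pointing down it reaches from about 0.325 to 0.9 m from the base axis. Payload 6.1 kg.
Tool frame: the origin (TCP) lies between the finger pads, 19 mm behind the fingertips; this is the grasp point; z points along the fingers, y is the line along which they close (so a half turn about z gives the same grasp; the last joint's range is limited). The gripper opens to 85 mm and grips with 20 to 120 N. Pads are 22 mm wide; open, the fingers measure 114 mm over their backs; the gripper's body (76 mm by 85 mm) begins 54 mm behind the grasp point. The pads swing forward as they close: fully open they stand 13 mm farther back than shut.
Start: joints at [1.121, 0.22, 1.526, -0, 1.395, -0.126], TCP at [0.199, 0.593, 0.25] pointing down, gripper open.
Joint ranges: [-2.98, 2.98], [-0.91, 2.08], [0.09, 2.57], [-1.24, 4.39], [0.2, 2.65], [-2.68, 2.68]. Speed limits (rad/s): [2.57, 2.57, 3.01, 3.14, 3.14, 3.14].

INTERFACE

Orientations are given as a rotation vector (axis times angle).
In Python, from rig import readout, imaging, manip gives the robot as it stands.
- The arm moves only by the shell command python3 -m jog 'ROWS' [OPENING] [FORCE]. ROWS is JSON, a list that holds one entry, the list of rows, each a list of 6 numbers: the shift along the tool's x, y, z scaled (see below), then the turn, a rotation vector about the tool's x, y, z scaled (see below). In form: [[[tx, ty, tz, wx, wy, wz], ...]]. A call has 1 to 20 rows; each row shifts and turns the commanded pose from where the row before left it, along the tool's axes as they then stand; what a row does not reach is not made up. The controller multiplies each number of a shift by 400 mm and each number of a turn by 8 degrees. A row lasts 1/10 s, in which the tool goes at most 50 mm and 8.59 degrees, less where a joint would pass 70% of its speed; a pose out of reach is approached as far as the arm can. A call with a number of a shift or a turn outside -1 to 1 is refused whole. A call with a gripper value outside its range is refused whole. OPENING is the gripper's target within -1 to 1 (shut at 1, half-way at 0, fully open at -1), set as the call begins (- or left out, the last holds). The fingers move at their own pace and stop on an object; FORCE is the grip in N (left out, the last holds). Time passes only in rows, so rows that do not move let the fingers close. It gives the time, the measured TCP pose, the force, the opening and the grip force at its end, in the units of the state.
- readout.read_state(): the state, without advancing time (a new reading comes with each control period).
- imaging.camera(name): name is "scene" or "side" or "wrist"; returns the picture (400x640x3 uint8, red, green, blue); there is no depth.
- imaging.get_calibration(name): a dict with "fovy" (degrees; the focal length in pixels is half the picture's height over the tangent of half this angle, whatever the lens; pixels are square), "cx", "cy" (the principal point, pixels), "R" (3x3) and "t" (3): a world point X has camera coordinates R X + t. Camera axes: x right, y down, z forward; pixel columns grow to the right and rows downward; lengths in m; the calibration is good to about 2 mm. A picture is of the moment at which its call begins: read the wrist's pose just before it. get_calibration takes no time and is no camera call; for the wrist camera it gives the pose at the moment of the call.
- manip.finish_job(): hands the job in; it is judged then, once.
The state is a dict: "clock": time; "joints": joint angles; "qvel": joint speeds; "joint_torque": joint torques, N m; "ee_pos": TCP position; "ee_rot": TCP orientation; "ft_force": force on the tool from outside, world axes, zero at the start; "wrist_torque": the same for the moment, N m; "grip_width": finger opening in m; "grasp_force": force on a finger pad.
Only numpy, scipy, OpenCV 4.12 (cv2) and the standard library are available. Lean on these libraries where they do the work, as an engineer would, in place of code of your own. Each camera call takes 0.05 s, during which the arm holds its last target. There are 200 camera calls.

## Working session

There is one attempt and no reset: what is moved stays moved. The work goes in short steps, Python scripts to look and compute and a shell command to move; the robot and the scene stay as the last step left them, time stands still between calls to the robot, and variables do not carry over. Pictures are saved under pics/ and viewed, at most 10 in all, crops included, and the job is handed in when it is done.

```bash
mkdir -p pics; python3 - <<'E'
from rig import readout, imaging
import cv2,numpy as np
s=readout.read_state();print(s['clock'],s['ee_pos'],s['ee_rot'],s['grip_width'],s['ft_force'])
for n in("scene","side"):
    c=imaging.get_calibration(n);print(n,c)
    cv2.imwrite(f'pics/{n}0.png',imaging.camera(n)[:,:,::-1])
E
```

```text
0.0 [0.19860304 0.59202391 0.24892631] [-5.06329232e-01 -3.09994719e+00  2.84840127e-03] 0.0855616441308391 [-0.11769376 -0.57365485 -0.53328388]
scene {'fovy': 42.309817562154656, 'cx': 315.4575484654114, 'cy': 193.57909033949858, 'R': array([[ 0.80009076, -0.59987579, -0.00195434],
       [-0.42318063, -0.56210662, -0.71060137],
       [ 0.42517401,  0.56937262, -0.70359213]]), 't': array([-0.30792777,  0.25052504,  1.4278218 ])}
side {'fovy': 54.68905764495999, 'cx': 320.8951611854239, 'cy': 199.96996446523943, 'R': array([[ 0.96160566, -0.27437447, -0.00576194],
       [-0.14569407, -0.4925992 , -0.85797393],
       [ 0.23256782,  0.82587207, -0.51366091]]), 't': array([-0.37929591,  0.15956039,  1.07475198])}
```

View pics/scene0.png

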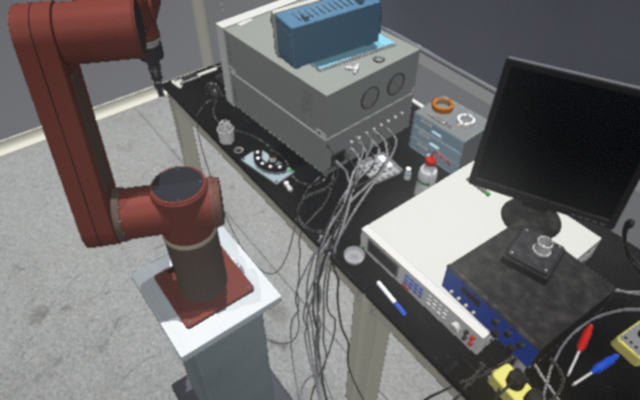

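View pics/side0.png

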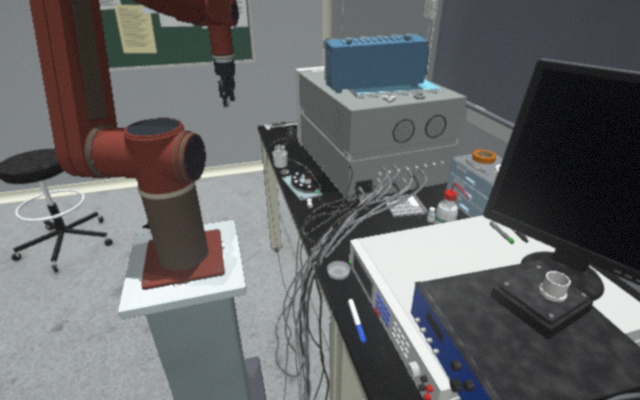

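The scene picture shows the bed at about (268,163) with white dots on the black arc. The side picture shows it at about (302,184). I'll cast a ray for its position and look closer.

```bash
cat > h.py <<'E'
import numpy as np
from rig import imaging
def ray(c,px,z):
    f=200/np.tan(np.radians(c['fovy'])/2)
    d=c['R'].T@np.array([(px[0]-c['cx'])/f,(px[1]-c['cy'])/f,1.]); o=-c['R'].T@c['t']
    return o+d*(z-o[2])/d[2]
E
python3 - <<'E'
from h import *
import cv2
s=imaging.get_calibration('scene');print(ray(s,(268,163),.02),ray(imaging.get_calibration('side'),(302,184),.02))
im=cv2.imread('pics/scene0.png')[110:210,200:320]
cv2.imwrite('pics/c1.png',cv2.resize(im,(720,600),interpolation=cv2.INTER_CUBIC))
cv2.imwrite('pics/w0.png',imaging.camera('wrist')[:,:,::-1])
w=imaging.get_calibration('wrist');print(w, -w['R'].T@w['t'])
E
```

```text
[0.40725578 0.29874161 0.02      ] [0.40532639 0.28613998 0.02      ]
{'fovy': 62.09036797733724, 'cx': 322.08555818459774, 'cy': 193.6406544241409, 'R': array([[ 0.31799649,  0.94809138, -0.00098045],
       [ 0.90261521, -0.3024267 ,  0.30630682],
       [ 0.29011034, -0.09828946, -0.95193233]]), 't': array([-0.62317712, -0.03852863,  0.37951131])} [0.12284451 0.61647873 0.37245967]
```

View pics/c1.png

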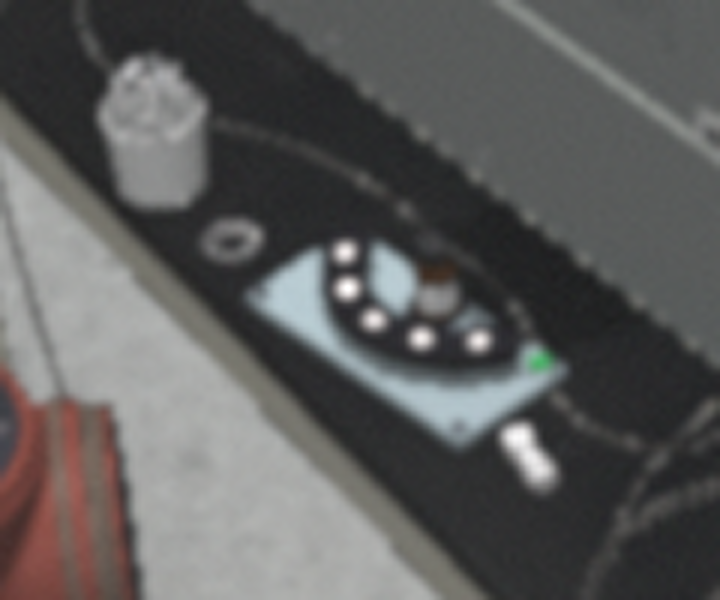

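View pics/w0.png

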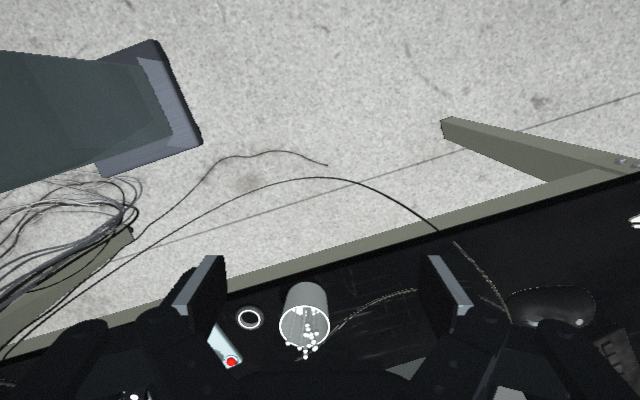

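The crop shows the green lamp at the bed's -y end, at crop (540,360), so I start at dot_4. The wrist view shows the red lamp at (231,362), at the +y end. I'll shut the gripper and move to a viewpoint beside the bed.

```bash
python3 -m jog '[[[-0.073,-0.039,0,0,0,0],[-0.073,-0.039,0,0,0,0],[-0.073,-0.039,0,0,0,0],[-0.073,-0.039,0,0,0,0],[-0.073,-0.039,0,0,0,0],[-0.073,-0.039,0,0,0,0],[-0.073,-0.039,0,0,0,0],[-0.073,-0.039,0,0,0,0],[0,0,0,0,0,0],[0,0,0,0,0,0],[0,0,0,0,0,0]]]' 1 20
python3 - <<'E'
from h import *
import cv2,pickle
w=imaging.get_calibration('wrist');im=imaging.camera('wrist')
pickle.dump(w,open('w1.pkl','wb'));cv2.imwrite('pics/w1.png',im[:,:,::-1])
E
```

```text
clock: 1.25
ee_pos: [0.3801, 0.4003, 0.2498]
ee_rot: [-0.506, -3.1, 0.0]
ft_force: [-0.1, -0.6, 0.0]
grip_width: 0.0
grasp_force: 0.0
```

View pics/w1.png

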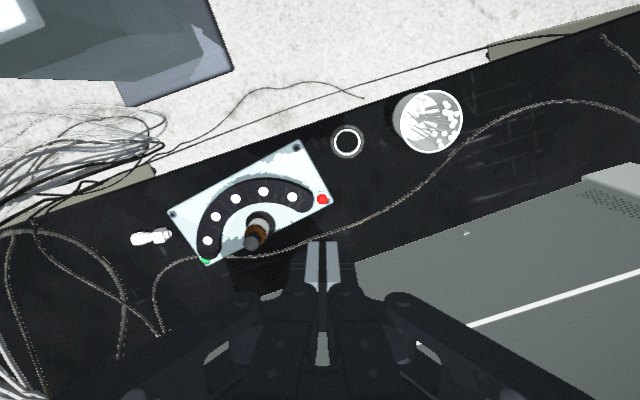

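The wrist view shows the whole bed, with dots at about (208,240), (216,216), (236,199), (263,191) and (292,196). The green lamp is at (205,262) and the red lamp at (322,199).

```bash
cat > m.py <<'E'
from h import *
import cv2
def dots(im,w,guess):
    g=im.min(2); P=[]
    for u,v in guess:
        x,y=int(u)-9,int(v)-9; p=(g[y:y+19,x:x+19]>150).astype(np.uint8)
        n,l,st,c=cv2.connectedComponentsWithStats(p)
        k=min(range(1,n),key=lambda k:np.hypot(*(c[k]-9)))
        P.append(ray(w,(x+c[k][0],y+c[k][1]),.03)[:2]); print(st[k][4],(x+c[k][0]).round(1),(y+c[k][1]).round(1))
    P=np.array(P)
    a=np.array([64,32,0,-32,-64])/70   # dot_0..4: angle from crest toward +y (mm arc/radius)
    M=np.c_[.05-.07*np.cos(a),.07*np.sin(a)]
    A,B=M-M.mean(0),P-P.mean(0); U,_,V=np.linalg.svd(A.T@B); R=(U@V).T; t=P.mean(0)-R@M.mean(0)
    F=M@R.T+t
    print('yaw',np.degrees(np.arctan2(R[1,0],R[0,0])),'bed',t,'\nmeas',P.round(4).tolist(),'\nres mm',((P-F)*1e3).round(1).tolist())
    return F,R,t
E
python3 - <<'E'
from m import *
import pickle
w=pickle.load(open('w1.pkl','rb'));im=cv2.imread('pics/w1.png')[:,:,::-1]
F,R,t=dots(im,w,[(292,196),(263,191),(236,199),(216,216),(208,240)]);print(F.round(4))
print('vial cap',ray(w,(252,244),.06),'green',ray(w,(205,262),.017),'red',ray(w,(322,199),.017))
E
```

```text
81 291.7 196.5
80 262.9 191.1
79 235.2 198.2
75 215.4 216.1
72 207.1 240.2
yaw 9.629392160499966 bed [0.40347063 0.30150502] 
meas [[0.4014, 0.3572], [0.3857, 0.3298], [0.3837, 0.2982], [0.396, 0.2691], [0.4199, 0.2481]] 
res mm [[-0.0, -0.2], [0.0, -0.1], [-0.1, 0.0], [0.0, 0.2], [-0.0, 0.0]]
[[0.4014 0.3574]
 [0.3857 0.3298]
 [0.3838 0.2982]
 [0.396  0.2689]
 [0.4199 0.2481]]
vial cap [0.42868546 0.30599103 0.06      ] green [0.44999758 0.22693713 0.017     ] red [0.4187869  0.38613832 0.017     ]
```

The five dots fit the arc to 0.2 mm. Next I hover over dot_4 and remeasure from close up.

```bash
python3 -m jog '[[[-0.0431,-0.0658,0,0,0,0],[-0.0431,-0.0658,0,0,0,0],[-0.0431,-0.0658,0,0,0,0],[-0.0431,-0.0658,0,0,0,0],[-0.0431,-0.0658,0,0,0,0],[0,0,0.08,0,0,0],[0,0,0.08,0,0,0],[0,0,0.08,0,0,0],[0,0,0.08,0,0,0],[0,0,0.08,0,0,0],[0,0,0,0,0,0],[0,0,0,0,0,0]]]'
python3 - <<'E'
from m import *
import pickle
w=imaging.get_calibration('wrist');im=imaging.camera('wrist')
pickle.dump(w,open('w2.pkl','wb'));cv2.imwrite('pics/w2.png',im[:,:,::-1])
f=200/np.tan(np.radians(w['fovy'])/2)
for p in [(.4014,.3574),(.3857,.3298),(.3838,.2982),(.396,.2689),(.4199,.2481)]:
    c=w['R']@np.r_[p,.03]+w['t'];print((c[:2]/c[2]*f+[w['cx'],w['cy']]).round(1))
E
```

```text
clock: 2.5
ee_pos: [0.4199, 0.2483, 0.0902]
ee_rot: [-0.504, -3.1, 0.001]
ft_force: [0.3, 0.8, 1.6]
grip_width: 0.0001
grasp_force: 0.0
[501.4 139.3]
[446.1 128. ]
[389.1 143. ]
[345.1 179.4]
[323.7 226.6]
```

View pics/w2.png

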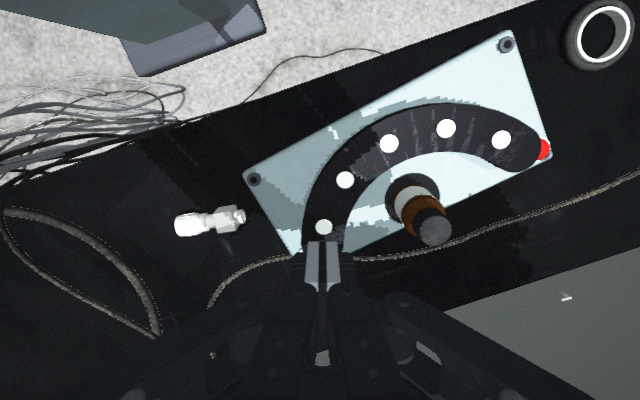

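The predicted pixels match the picture to within 1 px, for example dot_4 at (324,227). I'll descend about 4.5 mm into the strip at dot_4.

```bash
python3 -m jog '[[[0,0,0.025,0,0,0],[0,0,0.025,0,0,0],[0,0,0.025,0,0,0],[0,0,0.025,0,0,0],[0,0,0.0035,0,0,0],[0,0,0.0035,0,0,0],[0,0,0.0035,0,0,0],[0,0,0.0035,0,0,0],[0,0,0,0,0,0],[0,0,0,0,0,0],[0,0,0,0,0,0]]]'
python3 - <<'E'
from m import *
from rig import readout
import pickle
w=imaging.get_calibration('wrist');im=imaging.camera('wrist')
cv2.imwrite('pics/w3.png',im[:,:,::-1]);s=readout.read_state();print(s['ee_pos'],s['ft_force'])
f=200/np.tan(np.radians(w['fovy'])/2)
for z in(.03,.026):
  for p in [(.4014,.3574),(.3857,.3298),(.3838,.2982)]:
    c=w['R']@np.r_[p,z]+w['t'];q=c[:2]/c[2]*f+[w['cx'],w['cy']];x,y=(q-12).astype(int)
    l=im[y:y+25,x:x+25].min(2)>150;yy,xx=np.nonzero(l);print(z,q.round(1),(x+xx.mean()).round(1),(y+yy.mean()).round(1),l.sum())
E
```

```text
clock: 3.65
ee_pos: [0.4204, 0.2476, 0.0445]
ee_rot: [-0.506, -3.1, 0.0]
ft_force: [-2.8, -0.9, 3.2]
grip_width: -0.0001
grasp_force: 1.6
[0.42044274 0.24766159 0.04450981] [-2.6888372  -1.15449325  3.07529223]
0.03 [558.2 153.5] 553.4 151.2 346
0.03 [486.2 138.9] 482.6 137.2 404
0.03 [410.8 158.5] 408.1 156.5 425
0.026 [552.  151.7] 550.9 151.5 457
0.026 [481.8 137.5] 481.0 137.4 469
0.026 [408.4 156.6] 407.7 156.4 444
```

The dots' image positions and the 3 N force agree that the strip is about 4.3 mm down. Next I work out the stroke rows.

```bash
python3 - <<'E'
import numpy as np
p=np.radians(9.629);R=np.array([[np.cos(p),-np.sin(p)],[np.sin(p),np.cos(p)]])
a=np.linspace(-64,64,31)/70
P=np.c_[.05-.07*np.cos(a),.07*np.sin(a)]@R.T+[.40347,.3015]
k=np.radians(161.46);T=np.array([[np.cos(k),np.sin(k)],[np.sin(k),-np.cos(k)]])
d=np.diff(P,axis=0)@T.T/.4
print(d.round(4).tolist(),P[15],P[-1])
E
```

```text
[[0.0105, 0.0021], [0.0103, 0.0027], [0.0101, 0.0033], [0.0099, 0.0039], [0.0097, 0.0045], [0.0094, 0.0051], [0.009, 0.0057], [0.0087, 0.0062], [0.0083, 0.0067], [0.0078, 0.0072], [0.0074, 0.0077], [0.0069, 0.0081], [0.0064, 0.0085], [0.0059, 0.0089], [0.0053, 0.0092], [0.0047, 0.0096], [0.0042, 0.0098], [0.0035, 0.0101], [0.0029, 0.0103], [0.0023, 0.0104], [0.0017, 0.0105], [0.001, 0.0106], [0.0004, 0.0107], [-0.0003, 0.0107], [-0.0009, 0.0106], [-0.0016, 0.0105], [-0.0022, 0.0104], [-0.0028, 0.0103], [-0.0035, 0.0101], [-0.0041, 0.0099]] [0.38375177 0.29815464] [0.40136774 0.35738457]
```

```bash
python3 -m jog '[[[0.0105,0.0021,0,0,0,0],[0.0103,0.0027,0,0,0,0],[0.0101,0.0033,0,0,0,0],[0.0099,0.0039,0,0,0,0],[0.0097,0.0045,0,0,0,0],[0.0094,0.0051,0,0,0,0],[0.009,0.0057,0,0,0,0],[0.0087,0.0062,0,0,0,0],[0.0083,0.0067,0,0,0,0],[0.0078,0.0072,0,0,0,0],[0.0074,0.0077,0,0,0,0],[0.0069,0.0081,0,0,0,0],[0.0064,0.0085,0,0,0,0],[0.0059,0.0089,0,0,0,0],[0.0053,0.0092,0,0,0,0],[0,0,0,0,0,0],[0,0,0,0,0,0]]]'
```

```text
clock: 5.4
ee_pos: [0.3839, 0.2984, 0.0444]
ee_rot: [-0.506, -3.1, -0.002]
ft_force: [-2.0, 1.8, 2.9]
grip_width: -0.0
grasp_force: 1.6
```

Right on dot_2, with depth steady. Second half:

```bash
python3 -m jog '[[[0.0047,0.0096,0,0,0,0],[0.0042,0.0098,0,0,0,0],[0.0035,0.0101,0,0,0,0],[0.0029,0.0103,0,0,0,0],[0.0023,0.0104,0,0,0,0],[0.0017,0.0105,0,0,0,0],[0.001,0.0106,0,0,0,0],[0.0004,0.0107,0,0,0,0],[-0.0003,0.0107,0,0,0,0],[-0.0009,0.0106,0,0,0,0],[-0.0016,0.0105,0,0,0,0],[-0.0022,0.0104,0,0,0,0],[-0.0028,0.0103,0,0,0,0],[-0.0035,0.0101,0,0,0,0],[-0.0041,0.0099,0,0,0,0],[0,0,0,0,0,0],[0,0,0,0,0,0],[0,0,0,0,0,0],[0,0,0,0,0,0]]]'
python3 -c "
from rig import imaging
import cv2;cv2.imwrite('pics/w4.png',imaging.camera('wrist')[:,:,::-1])"
```

```text
clock: 7.3
ee_pos: [0.4025, 0.3575, 0.0449]
ee_rot: [0.506, 3.099, 0.002]
ft_force: [0.1, 1.9, 3.0]
grip_width: 0.0001
grasp_force: 1.5
```

View pics/w4.png

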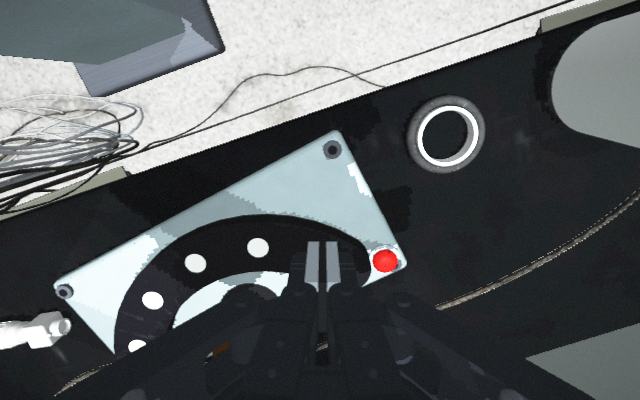

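The fingertips are on the end dot by the red lamp (385,261), with the strip still pressed by 3 N. The ring and the adapter look unmoved, and the vial is mostly hidden behind the gripper.

```bash
python3 -c "
from rig import manip;print(manip.finish_job())"
```

```text
the job is handed in; nothing more can be done
None
```

I stroked the strip from the green-lamp end over all five dots to the red-lamp end, about 4 mm down at roughly 3 N wherever I checked, and handed the job in at about 7.4 s with the strip still pressed; the result was not reported, and in the last picture the vial was mostly hidden behind the gripper.

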